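# Set the bench gas regulator to its red mark and lock it

## Task

Turn the black knob of the gas regulator by pushing its arm until the arm points at the red mark, straight towards the yellow lock. Then push the yellow lock along its rails, fully home over the arm, without forcing it against the arm if it does not line up. Leave the amber vial, the pipette and the tube rack where they are.

Things in the scene. Friction and masses are not known exactly. Their poses are not given: they have to be found in the camera images.
- regulator: Gas regulator fixed to the bench: aluminium plate 140 (x) by 270 (y, -130 to +140) by 12 mm. Origin on the knob axis at bench level, z up. A white dial of radius 66 with ticks surrounds the axis. The +y side carries the red mark and two steel rails (17 mm high, x = +-24, y = 61 to 139).
- mark (a point): Outer end of the red mark, a stripe 6 mm wide painted on the dial, running out from the knob axis along the regulator's +y; this point is 66 mm from the axis, 14 mm above the bench.
- gauge (a point): Centre of the face of the round pressure gauge (radius 26, face up, 43 mm above the bench) at the regulator's x = 30, y = -97 mm. A brass union sticks out of the plate at x = -100 to -33, y = -100, 35 mm high.
- knob_angle (a joint): Angle of the black knob about the regulator's z axis: 0 when its arm points along the regulator's +y, right at the red mark; positive is counter-clockwise seen from above. Range -0.7 to 1.75 rad; it goes on past the mark and stays where it is left (friction about 0.12 N m).
- knob: The black knob, a hub with one arm, a bar with a white line along its top: 14 mm wide, reaching out 62 mm from the axis along its own +y, from z = 28 to 48 mm above the bench. Origin on the knob axis, 26 mm above the bench; its +y axis points where the arm points. The hub around the axis has a radius of 18 mm, top at 52 mm.
- knob_tip (a point): Middle of the end face of the knob's arm, 62 mm from the axis, 38 mm above the bench.
- lock_travel (a joint): Travel of the yellow lock along the regulator's -y, towards the knob: 0 fully back, 0.045 m fully home (end stop). It stays where it is left (friction about 2 N). The fork's prongs reach the end of the arm at about 0.023 m.
- lock: Yellow lock: a block 40 (x) by 18 (y) by 39 mm tall, top 55 mm above the bench, with a hooded fork towards the knob (-y). Origin: centre of the block's underside, at regulator y = 120 mm when fully back, 75 when home; axes as the regulator's. Prongs reach to y = -35 mm; the slot, 24 mm wide, takes the 14 mm arm. Over about 0.08 rad off the mark, they butt on it.
- lock_back (a point): Centre of the block's flat back face (40 mm wide, z = 16 to 55 mm above the bench), the face to push on; it lies 9 mm behind the block's centre, on the side away from the knob.
- vial: Small amber glass vial standing upright on the bench, diameter 28, height 52 mm. Origin at the centre of its underside.
- pipette: Grey and blue pipette lying on the bench, 230 mm long, 26 mm thick (40 mm wide at its finger rest). Origin under its middle at bench level, its x axis along it towards the tip.
- rack: White tube rack 110 (x) by 60 (y) mm, 30 mm high, with coloured tube caps up to 44 mm. Origin at the centre of its underside.
Mind the look-alikes: they are no part of the job. There is more than one size of the vial; the job needs the largest.

How it is judged (in metres and radians):
On the way, in this order (a step that is already met when the one before it is completed fails the run):
1. the knob's arm points at the red mark (within 0.1 rad) while the lock is still clear of it (value of joint knob_angle between -0.1 and 0.1 rad and value of joint lock_travel below 0.022 m), for 0.2 s.
2. the lock is home over the arm (within 3 mm of its stop) (value of joint knob_angle between -0.1 and 0.1 rad and value of joint lock_travel above 0.042 m), for 0.2 s.
At the end, for the whole second after the job is handed in: The knob's arm rests within 0.1 rad of the red mark, the lock is over it within 3 mm of its end stop, the vial is upright, and vial, pipette and rack are within 20 mm of where they began (all of step 2 and velocity of joint knob_angle between -0.05 and 0.05 rad/s and angle between vial's own z axis and vertical below 0.2 rad and distance of each of vial, pipette, rack from where it was at the start of the episode below 0.02 m); the robot touches nothing.
It fails at once if the lock is rammed against the knob's arm (over 50 N) (contact force between lock and knob above 50 N).
It fails at once if the vial is displaced by more than 20 mm (distance of vial from where it was at the start of the episode above 0.02 m).
It fails at once if the pipette is displaced by more than 20 mm (distance of pipette from where it was at the start of the episode above 0.02 m).
It fails at once if the rack is displaced by more than 20 mm (distance of rack from where it was at the start of the episode above 0.02 m).
It fails at once if the vial is tipped over (angle between vial's own z axis and vertical above 0.5 rad).
It also fails if it takes over 42 s, if anything falls off the work surface, if the arm or the gripper's body presses on something with over 40 N, if the wrist force passes 120 N, or if a joint passes its speed limit or range.

## Robot

A 6-joint arm with a two-finger parallel gripper is mounted at the origin on the work surface. World frame = base frame: x ahead of the robot, y to its left, z up, the work surface at z = 0. Lengths are in mm, angles in rad, forces in N, time in s.
With the tool pointing down it reaches from about 275 to 750 mm from the base axis. Payload 10.2 kg.
Tool frame: the origin (TCP) lies between the finger pads; the fingertips stand 25 mm ahead of it and the grasp point (between the pads) lies 6 mm ahead of it; z points along the fingers, y is the line along which they close (so a half turn about z gives the same grasp; the last joint's range is limited). The gripper opens to 85 mm and grips with 20 to 120 N. Pads are 22 mm wide; open, the fingers measure 114 mm over their backs; the gripper's body (76 mm by 85 mm) begins 54 mm behind the grasp point. The pads swing forward as they close: fully open they stand 13 mm farther back than shut.
Start: joints at [-1.49, 0.313, 1.498, -0, 1.331, -0.223], TCP at [157.04, -500.969, 256.294] pointing down, gripper open.
Joint ranges: [-2.94, 2.94], [-0.97, 2.17], [0.19, 2.56], [-1.23, 4.37], [0.02, 3.11], [-2.88, 2.88]. Speed limits (rad/s): [2.39, 2.39, 3.01, 3.14, 3.14, 3.14].

## Interface

Orientations are given as a unit quaternion [w, x, y, z].
In Python, from rig import ctrl, eyes, finish_job gives the robot as it stands.
- The arm moves only by the tool step_arm, never from a script. Its argument "increments" is a list of rows, each an object of numbers: "dx", "dy", "dz": the shift along the tool's x, y, z in units of 25 mm (1.0 is 25 mm); "wx", "wy", "wz": the turn, a rotation vector about the tool's x, y, z in units of 6 degrees (1.0 is 6 degrees). A call has 1 to 5 rows; each row shifts and turns the commanded pose from where the row before left it, along the tool's axes as they then stand; what a row does not reach is not made up. A row lasts 1/10 s, in which the tool goes at most 50 mm and 8.59 degrees, less where a joint would pass 70% of its speed; a pose out of reach is approached as far as the arm can. A call is refused whole if a number of a shift passes 1 or a number of a turn 1, either way. A call with a gripper value outside its range is refused whole. "fingers" is the finger opening in mm, from 0 to 85.4, set as the call begins (left out, the last holds). The fingers move at their own pace and stop on an object; "squeeze" is the grip in N (left out, the last holds). Time passes only in rows, so rows that do not move let the fingers close. It gives the time, the measured TCP pose, the force, the opening and the grip force at its end, in the units of the state.
- ctrl.sense(): the state, without advancing time (a new reading comes with each control period).
- eyes.capture(name): name is "scene" or "top"; returns a dict with "frame" (384x512x3 uint8, blue, green, red), "fx", "fy", "cx", "cy" (pixels), "R" (3x3) and "t" (3): a world point X has camera coordinates R X + t. Camera axes: x right, y down, z forward; pixel columns grow to the right and rows downward; lengths in mm; the calibration is good to about 2 mm. A picture is of the moment at which its call begins. There is no depth.
- finish_job(): hands the job in; it is judged then, once.
Trained networks look in the newest picture that a camera, given by its name, has taken for a name from the list of things; names that differ only in an ending like _2 or _b are one class to them, and where a whole thing is asked for, a point or a joint stands for the part that bears it (a point fixed in the world has none). Each returns a list of dicts, best first, with "p" (0 to 1); they miss things now and then, are a little off and sometimes report something else, mostly with a low value. They report only what shows in the picture. A call takes as long as a camera call. They do not tell look-alikes from the thing itself.
- eyes.cut_out(camera, label): "mask" (384x512 bool, what is visible of it).
- eyes.landmark_of(camera, label): "point" ([x, y, z] in mm, in the coordinates of the camera as it stood for that picture, good to about 4 mm: a listed point, or the origin of a listed thing).
The state is a dict: "time_s": time; "joints": joint angles; "dq": joint speeds; "tau": joint torques, N m; "eef_pos": TCP position; "ee_rot": TCP orientation; "force": force on the tool from outside, world axes, zero at the start; "wrist_torque": the same for the moment, N m; "grip_width": opening from 0.0 (shut) to 1.0 (fully open); "grip_force": force on a finger pad.
Only numpy, scipy, OpenCV 4.12 (cv2) and the standard library are available. Lean on these libraries where they do the work, as an engineer would, in place of code of your own. Each camera call takes 0.05 s, during which the arm holds its last target. There are 200 camera calls.

## Working session

There is one attempt and no reset: what is moved stays moved. The work goes in short steps, Python scripts to look and compute and a tool call to move; the robot and the scene stay as the last step left them, time stands still between calls to the robot, and variables do not carry over. Pictures are saved under pics/ and viewed, at most 10 in all, crops included, and the job is handed in when it is done.

Besides the shell and the picture viewer there is one more tool, called after "Request:" as name(argument=value, ...) on one line, values as JSON. step_arm: Moves the arm, as the interface text tells. Its arguments: {"type":"object","properties":{"increments":{"type":"array"},"fingers":{"type":"number"},"squeeze":{"type":"number"}},"required":["increments"]}

```bash
mkdir -p pics
cat > h.py <<'E'
import numpy as np, cv2
from rig import ctrl, eyes, finish_job
def world(c,p): return np.asarray(c["R"]).T@(np.asarray(p)-np.asarray(c["t"]))
def look(cam,labels):
    c=eyes.capture(cam); out={}
    for l in labels:
        out[l]=[(round(d["p"],2),world(c,d["point"]).round(1).tolist()) for d in eyes.landmark_of(cam,l)[:4]]
    return c,out
E
python3 - <<'E'
from h import *
L=["regulator","mark","gauge","knob","knob_tip","lock","lock_back","vial","pipette","rack"]
for cam in("scene","top"):
    c,o=look(cam,L); cv2.imwrite(f"pics/{cam}0.png",c["frame"])
    print(cam,(-np.array(c["R"]).T@c["t"]).round())
    for k in o: print(k,o[k])
print(ctrl.sense())
E
```

```text
scene [833. 116. 588.]
regulator [(0.8, [503.1, 13.7, -3.3])]
mark [(0.63, [482.2, 79.0, 15.0])]
gauge [(0.58, [550.1, -69.3, 41.4])]
knob []
knob_tip [(0.57, [448.8, 56.1, 37.8])]
lock [(0.76, [473.4, 122.9, 16.4])]
lock_back [(0.97, [468.2, 135.5, 34.3])]
vial [(0.57, [559.2, -185.3, 2.1]), (0.49, [353.9, -69.1, -1.4]), (0.45, [341.9, 36.7, -1.4])]
pipette [(0.72, [638.4, 35.1, 3.4])]
rack []
top [387. -31. 735.]
regulator [(0.78, [504.6, 18.0, 1.9])]
mark [(0.92, [483.3, 86.7, 16.7])]
gauge [(0.74, [502.1, 17.1, 26.9]), (0.7, [553.5, -69.9, 43.0])]
knob [(0.68, [502.7, 15.2, 26.9]), (0.56, [469.7, 125.2, 16.8])]
knob_tip [(0.68, [452.7, 59.6, 37.3])]
lock [(0.9, [474.1, 124.8, 16.2]), (0.57, [448.8, 59.5, 39.2])]
lock_back [(0.73, [467.9, 133.4, 35.8]), (0.65, [554.2, -66.7, 41.6])]
vial [(0.6, [357.8, -75.9, -3.6]), (0.59, [342.5, 35.2, 2.0]), (0.56, [396.2, -4.1, -3.3])]
pipette [(0.6, [636.7, 37.0, 1.5])]
rack [(0.65, [563.2, -184.1, -0.2])]
{'time_s': 1.1, 'joints': array([-1.49043134e+00,  3.12888471e-01,  1.49768242e+00,  3.47510585e-06,
        1.33096901e+00, -2.23396573e-01]), 'dq': array([ 0.000609  ,  0.00065394,  0.00209175,  0.0011197 , -0.00012236,
       -0.00194696]), 'tau': array([ 3.57559918e-03, -4.12169194e+01, -2.59894431e+01, -1.42849427e-05,
        5.45681978e-04, -1.57494037e-05]), 'eef_pos': array([ 157.02603474, -500.98655372,  256.30670491]), 'ee_rot': array([ 2.64333238e-05,  9.88488331e-01,  1.51297118e-01, -2.01470827e-07]), 'force': array([ 0.46163522, -0.97476302,  0.54480545]), 'wrist_torque': array([0.05002914, 0.00325521, 0.02171641]), 'grip_force': 0.0, 'grip_width': 1.0029898896707687}
```

View pics/top0.png

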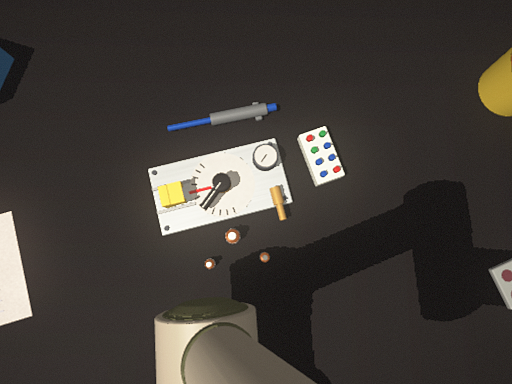

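View pics/scene0.png

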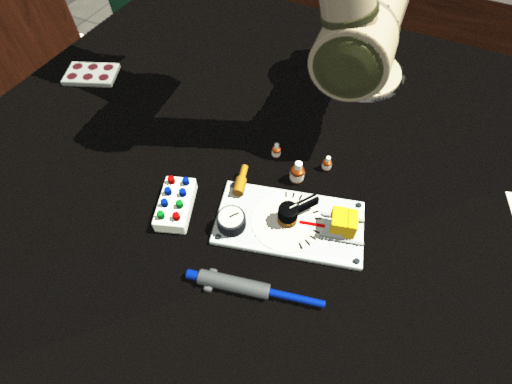

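The top view shows the plate tilted, with the lock at (172,194), the mark stripe at (200,189), and the arm running from (221,182) to (204,207). That puts the knob well CCW of the mark. The large vial is at (232,236), close to the arm, with small look-alikes at (209,264) and (264,257). The rack is at (321,156) and the pipette at (222,117). Next I fit the regulator pose.

```bash
cat >> h.py <<'E'
from scipy.optimize import least_squares
def proj(c,X):
    p=np.asarray(X)@np.asarray(c["R"]).T+np.asarray(c["t"]); return np.c_[c["fx"]*p[:,0]/p[:,2]+c["cx"],c["fy"]*p[:,1]/p[:,2]+c["cy"]]
def unproj(c,uv,z):
    uv=np.asarray(uv,float); d=np.c_[(uv[:,0]-c["cx"])/c["fx"],(uv[:,1]-c["cy"])/c["fy"],np.ones(len(uv))]@np.asarray(c["R"])
    o=-np.asarray(c["R"]).T@np.asarray(c["t"]); return o+d*((z-o[2])/d[:,2])[:,None]
def reg(p,X):  # pose p=(x,y,th) of regulator
    X=np.atleast_2d(X).astype(float); C,S=np.cos(p[2]),np.sin(p[2])
    return np.c_[p[0]+C*X[:,0]-S*X[:,1],p[1]+S*X[:,0]+C*X[:,1],X[:,2]]
E
python3 - <<'E'
from h import *
P={"o":(0,0,0),"mark":(0,66,14),"gauge":(30,-97,43)}
obs=[("o",503.1,13.7),("mark",482.2,79),("gauge",550.1,-69.3),("o",504.6,18),("mark",483.3,86.7),("gauge",553.5,-69.9),("o",502.7,15.2)]
f=lambda p:np.concatenate([reg(p,P[n])[0,:2]-(x,y) for n,x,y in obs])
p=least_squares(f,[503,16,.28]).x; print(p,f(p).round(1))
# plate outline: white mask in each view
quad=np.array([[-70,-130,12],[70,-130,12],[70,140,12],[-70,140,12]])
for cam in("top","scene"):
    c=eyes.capture(cam); m=eyes.cut_out(cam,"regulator")[0]["mask"].astype(np.uint8)
    def r(q):
        im=np.zeros((384*4,512*4),np.uint8); cv2.fillConvexPoly(im,(proj(c,reg(q,quad))*4).astype(np.int32),1)
        return float((cv2.resize(im,(512,384),interpolation=cv2.INTER_AREA if 0 else cv2.INTER_NEAREST)!=mm).sum())
    mm=cv2.morphologyEx(m,cv2.MORPH_OPEN,np.ones((17,17)))if cam=="top" else m
    mm=cv2.morphologyEx(mm,cv2.MORPH_CLOSE,np.ones((9,9)))
    from scipy.optimize import minimize
    s=minimize(r,p,method="Nelder-Mead",options=dict(initial_simplex=p+np.array([[0,0,0],[8,0,0],[0,8,0],[0,0,.06]])))
    print(cam,s.x.round(3),s.fun,r(p))
    # knob line, tip
    im=c["frame"].copy()
    for q,col in((p,(0,0,255)),(s.x,(0,255,0))):
        cv2.polylines(im,[proj(c,reg(q,quad)).astype(np.int32)],True,col)
        cv2.polylines(im,[proj(c,reg(q,[[0,20,14],[0,66,14]])).astype(np.int32)],False,(255,0,255))
    cr=im[100:260,120:380] if cam=="top" else im[150:310,180:440]
    cv2.imwrite(f"pics/{cam}1.png",cv2.resize(cr,None,fx=3,fy=3,interpolation=cv2.INTER_CUBIC))
    for l in("knob_tip","lock","lock_back"):
        for d in eyes.landmark_of(cam,l)[:1]:
            w=world(c,d["point"]); C,S=np.cos(s.x[2]),np.sin(s.x[2]); e=w[:2]-s.x[:2]
            print(l,w.round(1),"in reg",(C*e[0]+S*e[1]).round(1),(C*e[1]-S*e[0]).round(1))
E
```

```text
[5.00907287e+02 1.70216829e+01 2.42859974e-01] [-2.2  3.3  2.8  2.1  3.3 -0.6 -3.7 -1.   1.7 -5.6 -0.1 -0.  -1.8  1.8]
top [4.99183e+02 1.76480e+01 2.54000e-01] 194.0 318.0
knob_tip [447.8  58.3  37.2] in reg -39.5 52.3
lock [472.8 125.   13.4] in reg 1.5 110.5
lock_back [464.1 131.1  35.9] in reg -5.4 118.7
scene [5.0197e+02 1.8146e+01 2.6100e-01] 404.0 505.0
knob_tip [445.6  55.7  40.2] in reg -44.7 50.9
lock [474.3 122.9  14.8] in reg 0.3 108.3
lock_back [466.8 134.3  34.4] in reg -4.0 121.3
```

View pics/top1.png

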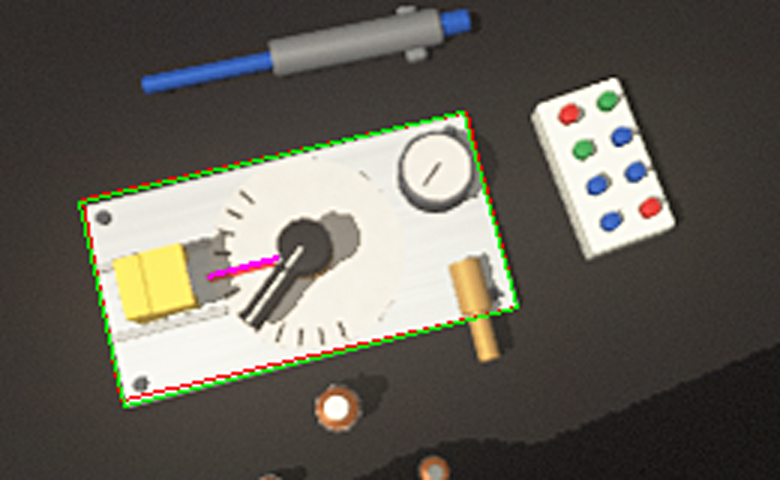

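Request:
step_arm(increments=[{"wz": -0.97}, {"wz": -0.97}, {"wz": -0.97}, {"wz": -0.97}, {"wz": -0.97}], fingers=0)

```text
invalid input at $.increments[0]: expected keys dx, dy, dz, wx, wy, wz
```

Request:
step_arm(increments=[{"wz": -0.97}, {"wz": -0.97}, {"wz": -0.97}, {"wz": -0.97}, {"wz": -0.97}])

```text
invalid input at $.increments[0]: expected keys dx, dy, dz, wx, wy, wz
```

Request:
step_arm(increments=[{"wz": -0.97}, {"wz": -0.97}, {"wz": -0.97}, {"wz": -0.97}, {"wz": -0.97}])

```text
invalid input at $.increments[0]: expected keys dx, dy, dz, wx, wy, wz
```

Request:
step_arm(increments=[{"dx": 0.9, "dy": 0.75}, {"dx": 0.9, "dy": 0.75}, {"dx": 0.9, "dy": 0.75}, {"dx": 0.9, "dy": 0.75}, {"dx": 0.9, "dy": 0.75}])

```text
invalid input at $.increments[0]: expected keys dx, dy, dz, wx, wy, wz
```

Request:
step_arm(increments=[{"dx": 0, "dy": 0, "dz": 0, "wx": 0, "wy": 0, "wz": -0.97}, {"dx": 0, "dy": 0, "dz": 0, "wx": 0, "wy": 0, "wz": -0.97}, {"dx": 0, "dy": 0, "dz": 0, "wx": 0, "wy": 0, "wz": -0.97}, {"dx": 0, "dy": 0, "dz": 0, "wx": 0, "wy": 0, "wz": -0.97}, {"dx": 0, "dy": 0, "dz": 0, "wx": 0, "wy": 0, "wz": -0.97}], fingers=0)

```text
time_s: 2.1
eef_pos: [157.0, -501.0, 256.3]
ee_rot: [-0.0, 0.918, 0.397, 0.0]
force: [-0.1, 0.7, -0.9]
grip_width: 0.142
grip_force: 0.0
```

Request:
step_arm(increments=[{"dx": 0, "dy": 0, "dz": 0, "wx": 0, "wy": 0, "wz": -0.97}, {"dx": 0, "dy": 0, "dz": 0, "wx": 0, "wy": 0, "wz": -0.97}, {"dx": 0, "dy": 0, "dz": 0, "wx": 0, "wy": 0, "wz": -0.97}, {"dx": 0, "dy": 0, "dz": 0, "wx": 0, "wy": 0, "wz": -0.97}, {"dx": 0, "dy": 0, "dz": 0, "wx": 0, "wy": 0, "wz": -0.97}])

```text
time_s: 2.6
eef_pos: [157.0, -501.0, 256.3]
ee_rot: [0.0, 0.789, 0.615, -0.0]
force: [-0.7, 0.2, 0.3]
grip_width: 0.0
grip_force: 0.0
```

Request:
step_arm(increments=[{"dx": 0, "dy": 0, "dz": 0, "wx": 0, "wy": 0, "wz": -0.97}, {"dx": 0, "dy": 0, "dz": 0, "wx": 0, "wy": 0, "wz": -0.97}, {"dx": 0, "dy": 0, "dz": 0, "wx": 0, "wy": 0, "wz": -0.97}, {"dx": 0, "dy": 0, "dz": 0, "wx": 0, "wy": 0, "wz": -0.97}, {"dx": 0, "dy": 0, "dz": 0, "wx": 0, "wy": 0, "wz": -0.97}])

```text
time_s: 3.1
eef_pos: [157.0, -501.0, 256.3]
ee_rot: [-0.0, 0.609, 0.793, 0.0]
force: [-0.9, 0.3, -0.3]
grip_width: -0.002
grip_force: 0.0
```

Request:
step_arm(increments=[{"dx": 0.9, "dy": 0.75, "dz": 0, "wx": 0, "wy": 0, "wz": 0}, {"dx": 0.9, "dy": 0.75, "dz": 0, "wx": 0, "wy": 0, "wz": 0}, {"dx": 0.9, "dy": 0.75, "dz": 0, "wx": 0, "wy": 0, "wz": 0}, {"dx": 0.9, "dy": 0.75, "dz": 0, "wx": 0, "wy": 0, "wz": 0}, {"dx": 0.9, "dy": 0.75, "dz": 0, "wx": 0, "wy": 0, "wz": 0}])

```text
time_s: 3.6
eef_pos: [219.5, -367.3, 256.3]
ee_rot: [0.0, 0.611, 0.792, -0.0]
force: [-0.5, -0.1, -1.0]
grip_width: -0.003
grip_force: 0.0
```

Request:
step_arm(increments=[{"dx": 0.93, "dy": 0.77, "dz": 0, "wx": 0, "wy": 0, "wz": 0}, {"dx": 0.93, "dy": 0.77, "dz": 0, "wx": 0, "wy": 0, "wz": 0}, {"dx": 0.93, "dy": 0.77, "dz": 0, "wx": 0, "wy": 0, "wz": 0}, {"dx": 0.93, "dy": 0.77, "dz": 0, "wx": 0, "wy": 0, "wz": 0}, {"dx": 0.93, "dy": 0.77, "dz": 0, "wx": 0, "wy": 0, "wz": 0}])

```text
time_s: 4.1
eef_pos: [283.1, -230.4, 256.4]
ee_rot: [0.0, 0.611, 0.792, -0.0]
force: [1.2, -0.3, -0.1]
grip_width: 0.001
grip_force: 0.0
```

Request:
step_arm(increments=[{"dx": 0.93, "dy": 0.77, "dz": 0, "wx": 0, "wy": 0, "wz": 0}, {"dx": 0.93, "dy": 0.77, "dz": 0, "wx": 0, "wy": 0, "wz": 0}, {"dx": 0.93, "dy": 0.77, "dz": 0, "wx": 0, "wy": 0, "wz": 0}, {"dx": 0.93, "dy": 0.77, "dz": 0, "wx": 0, "wy": 0, "wz": 0}, {"dx": 0.93, "dy": 0.77, "dz": 0, "wx": 0, "wy": 0, "wz": 0}])

```text
time_s: 4.6
eef_pos: [346.7, -93.4, 256.5]
ee_rot: [0.0, 0.611, 0.792, 0.0]
force: [-0.6, -1.3, 0.6]
grip_width: 0.001
grip_force: 0.0
```

Request:
step_arm(increments=[{"dx": 0.93, "dy": 0.77, "dz": 0, "wx": 0, "wy": 0, "wz": 0}, {"dx": 0.93, "dy": 0.77, "dz": 0, "wx": 0, "wy": 0, "wz": 0}, {"dx": 0.93, "dy": 0.77, "dz": 0, "wx": 0, "wy": 0, "wz": 0}, {"dx": 0.93, "dy": 0.77, "dz": 0, "wx": 0, "wy": 0, "wz": 0}, {"dx": 0.93, "dy": 0.77, "dz": 0, "wx": 0, "wy": 0, "wz": 0}])

```text
time_s: 5.1
eef_pos: [410.3, 43.6, 256.4]
ee_rot: [0.0, 0.611, 0.792, 0.0]
force: [-0.0, -0.5, 0.8]
grip_width: 0.002
grip_force: 0.0
```

Request:
step_arm(increments=[{"dx": 0, "dy": 0, "dz": 1, "wx": 0, "wy": 0, "wz": 0}, {"dx": 0, "dy": 0, "dz": 1, "wx": 0, "wy": 0, "wz": 0}, {"dx": 0, "dy": 0, "dz": 1, "wx": 0, "wy": 0, "wz": 0}, {"dx": 0, "dy": 0, "dz": 1, "wx": 0, "wy": 0, "wz": 0}, {"dx": 0, "dy": 0, "dz": 1, "wx": 0, "wy": 0, "wz": 0}])

```text
time_s: 5.6
eef_pos: [409.9, 42.3, 130.5]
ee_rot: [0.0, 0.611, 0.792, 0.0]
force: [0.4, -0.4, -0.5]
grip_width: 0.001
grip_force: 0.0
```

Run:
```python
from h import *
print(ctrl.sense()["joints"].round(2))
c=eyes.capture("scene"); cv2.imwrite("pics/s2.png",cv2.resize(c["frame"][120:280,180:440],None,fx=3,fy=3,interpolation=cv2.INTER_CUBIC))
```

```text
[-0.18  0.23  1.98 -0.    0.93 -0.44]
```

View pics/s2.png

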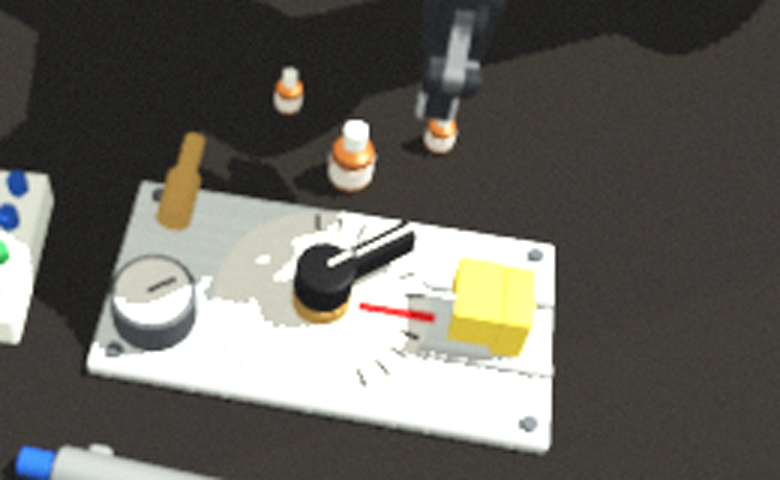

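The fingers (tip near (440,110)) are above a clear spot beside the arm at (410,240), well away from the big vial at (352,160). Next I descend and push along the regulator's +x, stopping short of the mark.

Request:
step_arm(increments=[{"dx": 0, "dy": 0, "dz": 1, "wx": 0, "wy": 0, "wz": 0}, {"dx": 0, "dy": 0, "dz": 1, "wx": 0, "wy": 0, "wz": 0}, {"dx": 0, "dy": 0, "dz": 0.94, "wx": 0, "wy": 0, "wz": 0}, {"dx": 0, "dy": 0, "dz": 0, "wx": 0, "wy": 0, "wz": 0}])

```text
time_s: 6.05
eef_pos: [408.9, 42.4, 56.5]
ee_rot: [-0.002, 0.611, 0.792, -0.001]
force: [-0.5, -0.4, 0.6]
grip_width: -0.001
grip_force: 0.0
```

Request:
step_arm(increments=[{"dx": 0, "dy": 0.4, "dz": 0, "wx": 0, "wy": 0, "wz": 0}, {"dx": 0, "dy": 0.4, "dz": 0, "wx": 0, "wy": 0, "wz": 0}, {"dx": 0, "dy": 0.4, "dz": 0, "wx": 0, "wy": 0, "wz": 0}, {"dx": 0, "dy": 0.4, "dz": 0, "wx": 0, "wy": 0, "wz": 0}, {"dx": 0, "dy": 0.3, "dz": 0, "wx": 0, "wy": 0, "wz": 0}])

```text
time_s: 6.55
eef_pos: [456.4, 54.9, 58.3]
ee_rot: [-0.0, 0.611, 0.792, -0.0]
force: [-3.6, -0.7, 0.0]
grip_width: -0.0
grip_force: 1.5
```

```bash
cat >> h.py <<'E'
PR=[500.5,17.7,.255]
def inreg(w):
    C,S=np.cos(PR[2]),np.sin(PR[2]); e=np.asarray(w)[:2]-PR[:2]; return np.array([C*e[0]+S*e[1],C*e[1]-S*e[0]]).round(1)
def show(name,cams=("scene","top")):
    for cam in cams:
        c=eyes.capture(cam); x0,y0=(190,140) if cam=="scene" else (130,110)
        cv2.imwrite(f"pics/{name}_{cam}.png",cv2.resize(c["frame"][y0:y0+150,x0:x0+200],None,fx=4,fy=4,interpolation=cv2.INTER_CUBIC))
        for l in("knob_tip","lock","lock_back"):
            for d in eyes.landmark_of(cam,l)[:1]:
                r=inreg(world(c,d["point"])); print(cam,l,round(d["p"],2),r,"angle",round(float(np.arctan2(-r[0],r[1])),3))
    s=ctrl.sense(); print("tcp reg",inreg(s["eef_pos"]),s["eef_pos"].round(1),s["force"].round(1))
E
python3 -c "
from h import *
show('a')"
```

```text
scene knob_tip 0.98 [-17.1  64. ] angle 0.261
scene lock 0.57 [  0.2 109.3] angle -0.002
scene lock_back 0.84 [ -4.3 121.8] angle 0.035
top knob_tip 0.52 [138.1 -16.8] angle -1.692
tcp reg [-33.8  46.5] [456.   54.2  58.1] [ 0.4 -0.6  0.3]
```

View pics/a_scene.png

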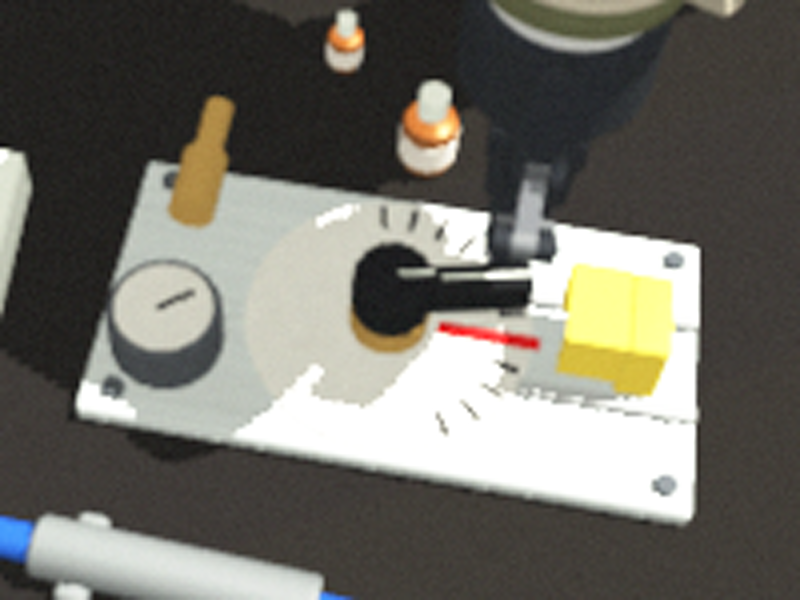

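The arm has swung to about 0.2 rad. Its white line runs from (398,273) to (535,277) in the crop, against the red stripe from (440,327) to (538,344).

Request:
step_arm(increments=[{"dx": 0, "dy": 0.2, "dz": 0, "wx": 0, "wy": 0, "wz": 0}, {"dx": 0, "dy": 0.16, "dz": 0, "wx": 0, "wy": 0, "wz": 0}, {"dx": 0, "dy": 0, "dz": 0, "wx": 0, "wy": 0, "wz": 0}])

```text
time_s: 7.25
eef_pos: [464.9, 56.8, 57.7]
ee_rot: [-0.0, 0.611, 0.792, -0.0]
force: [-0.8, -0.1, -0.6]
grip_width: -0.001
grip_force: 0.4
```

```bash
python3 -c "
from h import *
show('b')
c=eyes.capture('scene')
for n,uv,z in(('line before',[(289.5,208.25),(323.75,209.25)],48),('mark',[(300,221.75),(324.5,226)],14)):
    w=unproj(c,uv,z); a,b=inreg(w[0]),inreg(w[1]); d=b-a; print(n,a,b,np.arctan2(-d[0],d[1]).round(3))
"
```

```text
scene knob_tip 0.62 [-3.5 64.5] angle 0.054
scene lock 0.84 [ -1.  107.4] angle 0.009
scene lock_back 0.85 [ -2.3 119.4] angle 0.019
tcp reg [-24.8  46.6] [464.7  56.6  57.9] [-0.3  0.4  0.3]
line before [-3.   1.8] [-12.8  61.1] 0.164
mark [ 0.1 24.2] [ 0.2 68.8] -0.002
```

View pics/b_scene.png

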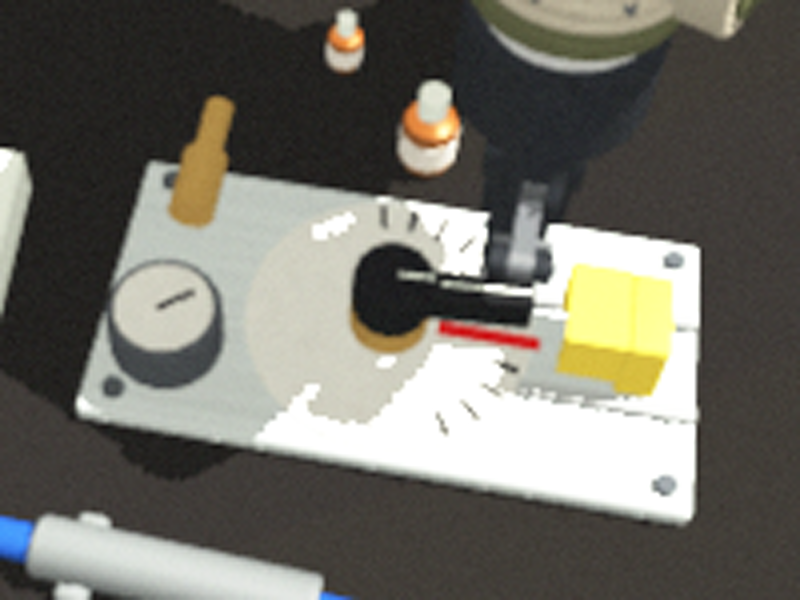

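The line now runs (398,274) to (535,290), still slightly CCW of the stripe. Image and geometry both give about 0.05 rad, so I push 3 mm more.

Request:
step_arm(increments=[{"dx": 0, "dy": 0.12, "dz": 0, "wx": 0, "wy": 0, "wz": 0}, {"dx": 0, "dy": 0, "dz": 0, "wx": 0, "wy": 0, "wz": 0}, {"dx": 0, "dy": 0, "dz": 0, "wx": 0, "wy": 0, "wz": 0}])

```text
time_s: 8.0
eef_pos: [467.4, 57.5, 57.7]
ee_rot: [-0.0, 0.611, 0.792, -0.0]
force: [-2.2, 0.5, -0.2]
grip_width: 0.001
grip_force: 0.6
```

Request:
step_arm(increments=[{"dx": 0, "dy": -0.6, "dz": 0, "wx": 0, "wy": 0, "wz": 0}, {"dx": 0, "dy": -0.6, "dz": 0, "wx": 0, "wy": 0, "wz": 0}, {"dx": 0, "dy": 0, "dz": -1, "wx": 0, "wy": 0, "wz": 0}, {"dx": 0, "dy": 0, "dz": -1, "wx": 0, "wy": 0, "wz": 0}])

```text
time_s: 8.4
eef_pos: [438.2, 49.6, 108.3]
ee_rot: [-0.0, 0.611, 0.792, -0.0]
force: [0.9, -0.0, 0.6]
grip_width: -0.002
grip_force: 0.0
```

```bash
python3 -c "
from h import *
show('c')
c=eyes.capture('scene')
for n,uv,z in(('line before',[(289.5,208.5),(323.75,212.5)],48),):
    w=unproj(c,uv,z); a,b=inreg(w[0]),inreg(w[1]); d=b-a; print(n,a,b,np.arctan2(-d[0],d[1]).round(3))
"
```

```text
scene knob_tip 0.77 [-2.5 65.6] angle 0.038
scene lock 0.67 [ -0.6 108.9] angle 0.006
scene lock_back 0.61 [ -5.4 120.8] angle 0.045
tcp reg [-52.3  46.8] [438.1  49.8 107. ] [-0.2 -0.5 -0.4]
line before [-2.5  1.9] [-6.1 61.7] 0.06
```

View pics/c_scene.png

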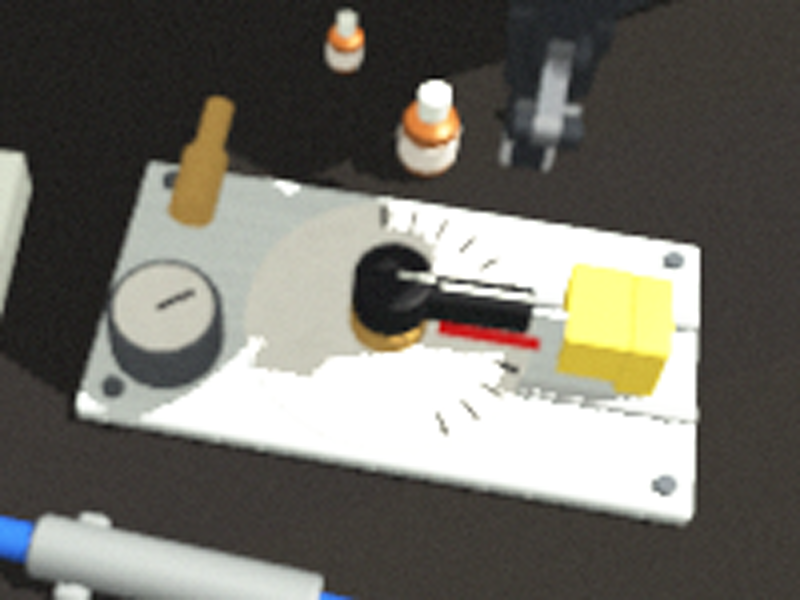

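```bash
cat >> h.py <<'E'
def lineangle(cam):
    c=eyes.capture(cam); g=c["frame"].astype(np.float32).mean(2)
    def centre(y,xs,z,im,sgn):
        uv=proj(c,reg(PR,np.c_[xs,np.full_like(xs,y),np.full_like(xs,z)])).astype(np.float32)
        return sgn*cv2.remap(im,uv[None,:,0],uv[None,:,1],cv2.INTER_CUBIC)[0]
    red=c["frame"][...,2].astype(np.float32)-c["frame"][...,1]
    xs=np.arange(-12,12.01,.25)
    for name,im,z,ys in(("line",g,48,np.arange(22,58,2.)),("mark",red,14,np.arange(30,64,2.))):
        pts=[]
        for y in ys:
            v=centre(y,xs,z,im,1)
            if name=="line":
                loc=[i for i in range(4,len(v)-4) if v[i]==v[i-4:i+5].max() and min(v[:i].min(),v[i:].min())>=0 and v[max(0,i-14):i].min()<v[i]-25 and v[i:i+15].min()<v[i]-25]
                if loc: pts.append((y,xs[min(loc,key=lambda i:abs(xs[i]+2))]))
            else:
                w=np.clip(v-40,0,None)
                if w.sum()>50: pts.append((y,(w*xs).sum()/w.sum()))
        pts=np.array(pts)
        if len(pts)>4:
            vx,vy,x0,y0=cv2.fitLine(pts.astype(np.float32),cv2.DIST_HUBER,0,.01,.01).ravel()
            print(cam,name,len(pts),"angle",round(float(-vy/vx),3),"x at y=0",round(float(y0-vy/vx*x0),1),"x at 60",round(float(y0+vy/vx*(60-x0)),1))
        else: print(cam,name,len(pts))
E
python3 -c "
from h import *
lineangle('scene');lineangle('scene');lineangle('top')
"
```

```text
scene line 18 angle 0.039 x at y=0 -0.4 x at 60 -2.7
scene mark 17 angle 0.004 x at y=0 -0.6 x at 60 -0.8
scene line 18 angle 0.039 x at y=0 -0.4 x at 60 -2.7
scene mark 17 angle 0.004 x at y=0 -0.6 x at 60 -0.8
top line 0
top mark 0
```

Fitted angle is about 0.035 rad off the stripe, which fits inside the fork. Moving behind the lock.

Request:
step_arm(increments=[{"dx": 0.84, "dy": 0.41, "dz": 0, "wx": 0, "wy": 0, "wz": 0}, {"dx": 0.84, "dy": 0.41, "dz": 0, "wx": 0, "wy": 0, "wz": 0}, {"dx": 0.84, "dy": 0.41, "dz": 0, "wx": 0, "wy": 0, "wz": 0}, {"dx": 0.84, "dy": 0.41, "dz": 0, "wx": 0, "wy": 0, "wz": 0}, {"dx": 0.84, "dy": 0.41, "dz": 0, "wx": 0, "wy": 0, "wz": 0}])

```text
time_s: 9.5
eef_pos: [461.4, 165.3, 107.6]
ee_rot: [-0.0, 0.611, 0.792, -0.0]
force: [0.4, 0.1, 0.6]
grip_width: 0.0
grip_force: 0.0
```

Request:
step_arm(increments=[{"dx": 0, "dy": 0, "dz": 0, "wx": 0, "wy": 0, "wz": 0}, {"dx": 0, "dy": 0, "dz": 1, "wx": 0, "wy": 0, "wz": 0}, {"dx": 0, "dy": 0, "dz": 1, "wx": 0, "wy": 0, "wz": 0}, {"dx": 0, "dy": 0, "dz": 0, "wx": 0, "wy": 0, "wz": 0}])

```text
time_s: 9.9
eef_pos: [459.6, 163.6, 55.4]
ee_rot: [-0.002, 0.611, 0.792, -0.002]
force: [0.8, -0.2, 0.2]
grip_width: -0.002
grip_force: 0.0
```

```bash
python3 -c "
from h import *
show('d',('scene',)); lineangle('scene')"
```

```text
scene knob_tip 0.65 [-2.4 65.1] angle 0.037
scene lock 0.98 [  1.4 110.7] angle -0.013
scene lock_back 0.68 [ -2.4 123.1] angle 0.019
tcp reg [ -0.3 151.4] [462.  164.1  59. ] [-0.4  0.3  0. ]
scene line 18 angle 0.037 x at y=0 -0.5 x at 60 -2.7
scene mark 17 angle 0.004 x at y=0 -0.5 x at 60 -0.8
```

View pics/d_scene.png

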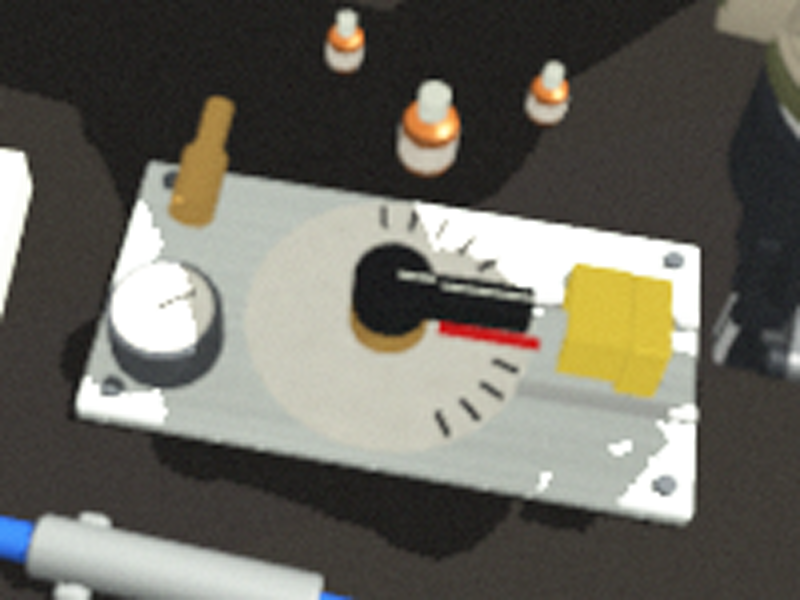

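The closed fingers at (755,340) sit behind the lock's back face near (668,335), and the arm is parallel to the stripe. I push slowly along -y and watch the force.

Request:
step_arm(increments=[{"dx": -0.4, "dy": 0, "dz": 0, "wx": 0, "wy": 0, "wz": 0}, {"dx": -0.3, "dy": 0, "dz": 0, "wx": 0, "wy": 0, "wz": 0}, {"dx": -0.2, "dy": 0, "dz": 0, "wx": 0, "wy": 0, "wz": 0}, {"dx": -0.2, "dy": 0, "dz": 0, "wx": 0, "wy": 0, "wz": 0}])

```text
time_s: 10.55
eef_pos: [468.7, 137.3, 58.0]
ee_rot: [0.0, 0.611, 0.792, 0.0]
force: [0.1, 1.7, 1.2]
grip_width: -0.001
grip_force: 1.1
```

Request:
step_arm(increments=[{"dx": -0.12, "dy": 0, "dz": 0, "wx": 0, "wy": 0, "wz": 0}, {"dx": -0.12, "dy": 0, "dz": 0, "wx": 0, "wy": 0, "wz": 0}, {"dx": -0.12, "dy": 0, "dz": 0, "wx": 0, "wy": 0, "wz": 0}, {"dx": -0.12, "dy": 0, "dz": 0, "wx": 0, "wy": 0, "wz": 0}])

```text
time_s: 10.95
eef_pos: [471.5, 126.0, 57.8]
ee_rot: [0.0, 0.611, 0.792, 0.0]
force: [0.0, 1.8, 1.6]
grip_width: 0.002
grip_force: 1.1
```

```bash
python3 -c "
from h import *
show('e',('scene',)); lineangle('scene')"
```

```text
scene knob_tip 0.78 [-4.5 65.9] angle 0.068
scene lock 0.78 [ 0.7 90.1] angle -0.008
scene lock_back 0.75 [ 1.5 -2.5] angle -2.601
tcp reg [ -1.  112.1] [471.2 125.9  57.6] [-0.4  0.5 -0.2]
scene line 18 angle 0.033 x at y=0 -0.6 x at 60 -2.6
scene mark 16 angle 0.007 x at y=0 -0.4 x at 60 -0.9
```

Request:
step_arm(increments=[{"dx": -0.12, "dy": 0, "dz": 0, "wx": 0, "wy": 0, "wz": 0}, {"dx": -0.12, "dy": 0, "dz": 0, "wx": 0, "wy": 0, "wz": 0}, {"dx": -0.12, "dy": 0, "dz": 0, "wx": 0, "wy": 0, "wz": 0}])

```text
time_s: 11.5
eef_pos: [473.5, 117.3, 57.7]
ee_rot: [-0.0, 0.611, 0.792, -0.0]
force: [-0.6, 2.6, -0.9]
grip_width: 0.005
grip_force: 1.1
```

Request:
step_arm(increments=[{"dx": -0.1, "dy": 0, "dz": 0, "wx": 0, "wy": 0, "wz": 0}, {"dx": -0.1, "dy": 0, "dz": 0, "wx": 0, "wy": 0, "wz": 0}])

```text
time_s: 11.7
eef_pos: [474.8, 112.3, 57.7]
ee_rot: [-0.0, 0.611, 0.792, -0.0]
force: [-1.3, 2.4, -0.6]
grip_width: -0.002
grip_force: 1.0
```

Request:
step_arm(increments=[{"dx": -0.08, "dy": 0, "dz": 0, "wx": 0, "wy": 0, "wz": 0}, {"dx": 0, "dy": 0, "dz": 0, "wx": 0, "wy": 0, "wz": 0}])

```text
time_s: 11.9
eef_pos: [475.6, 110.3, 57.8]
ee_rot: [0.0, 0.611, 0.792, -0.0]
force: [-0.9, 0.6, -0.7]
grip_width: -0.002
grip_force: 0.0
```

Request:
step_arm(increments=[{"dx": -0.06, "dy": 0, "dz": 0, "wx": 0, "wy": 0, "wz": 0}])

```text
time_s: 12.0
eef_pos: [475.9, 109.2, 57.8]
ee_rot: [0.0, 0.611, 0.792, 0.0]
force: [-0.9, 1.3, -0.6]
grip_width: -0.006
grip_force: 1.0
```

Request:
step_arm(increments=[{"dx": -0.06, "dy": 0, "dz": 0, "wx": 0, "wy": 0, "wz": 0}])

```text
time_s: 12.1
eef_pos: [476.2, 108.0, 57.9]
ee_rot: [-0.0, 0.611, 0.792, 0.0]
force: [-2.4, 12.8, 2.0]
grip_width: 0.004
grip_force: 6.5
```

```bash
python3 -c "
from h import *
show('f',('scene',)); lineangle('scene')"
```

```text
scene lock 0.76 [-3.4 73.7] angle 0.046
scene lock_back 0.61 [-3.6 85.1] angle 0.042
tcp reg [-0.7 93.7] [476.2 108.2  57.9] [-0.7  4.7 -0.8]
scene line 10 angle 0.033 x at y=0 -0.5 x at 60 -2.5
scene mark 6 angle 0.029 x at y=0 0.3 x at 60 -1.4
```

View pics/f_scene.png

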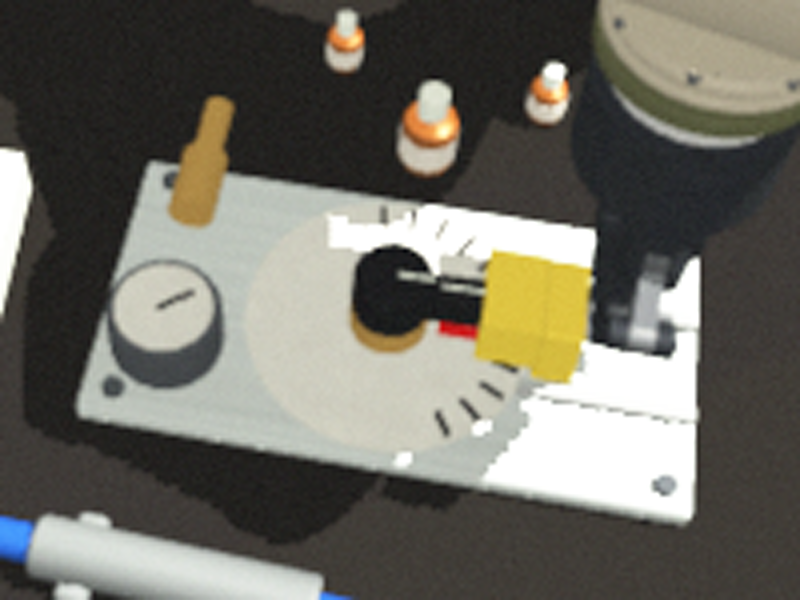

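The fork covers the arm's end, with the lock at (535,315). The measured lock y is about 74 mm, and the force rose right where the end stop should be, so it's home. Backing off.

Request:
step_arm(increments=[{"dx": 0.4, "dy": 0, "dz": 0, "wx": 0, "wy": 0, "wz": 0}, {"dx": 0.8, "dy": 0, "dz": 0, "wx": 0, "wy": 0, "wz": 0}, {"dx": 0.2, "dy": 0, "dz": -1, "wx": 0, "wy": 0, "wz": 0}, {"dx": 0, "dy": 0, "dz": -1, "wx": 0, "wy": 0, "wz": 0}, {"dx": 0, "dy": 0, "dz": -1, "wx": 0, "wy": 0, "wz": 0}])

```text
time_s: 12.85
eef_pos: [467.2, 142.1, 133.8]
ee_rot: [0.0, 0.611, 0.792, -0.0]
force: [-0.6, -0.3, 0.3]
grip_width: 0.003
grip_force: 0.0
```

Request:
step_arm(increments=[{"dx": 0, "dy": 0, "dz": 0, "wx": 0, "wy": 0, "wz": 0}, {"dx": 0, "dy": 0, "dz": 0, "wx": 0, "wy": 0, "wz": 0}])

```text
time_s: 13.05
eef_pos: [467.3, 141.8, 132.8]
ee_rot: [0.0, 0.611, 0.792, 0.0]
force: [-0.3, -1.2, -1.1]
grip_width: 0.003
grip_force: 0.0
```

```bash
python3 -c "
from h import *
show('g',('scene',)); show('g',('scene',)); lineangle('scene')
print(look('scene',['vial','pipette','rack'])[1])"
```

```text
scene knob_tip 0.7 [-5.1 60.2] angle 0.085
scene lock 0.75 [ 2.2 73.3] angle -0.03
scene lock_back 0.76 [-3.2 82.5] angle 0.039
tcp reg [ -1.2 128.4] [466.9 141.6 131.9] [-0.3  0.1 -0.1]
scene knob_tip 0.6 [-4.4 63.8] angle 0.069
scene lock 0.76 [ 1.6 72.4] angle -0.022
scene lock_back 0.79 [ 0.1 82. ] angle -0.001
tcp reg [ -1.  128.3] [467.2 141.6 132.4] [ 0.   1.  -0.4]
scene line 10 angle 0.038 x at y=0 -0.4 x at 60 -2.7
scene mark 6 angle 0.028 x at y=0 0.3 x at 60 -1.4
{'vial': [(0.65, [358.1, -69.3, -0.8]), (0.48, [391.6, -6.7, -0.5]), (0.4, [344.7, 37.0, 0.8])], 'pipette': [(0.92, [640.7, 33.9, 1.3]), (0.35, [395.5, -7.1, 1.4])], 'rack': [(0.7, [561.1, -185.1, 1.4])]}
```

The lock is home, the arm is aligned, and the vial, pipette and rack haven't moved. Handing in.

```bash
python3 -c "
from h import *
print(finish_job())"
```

```text
the job is handed in; nothing more can be done
None
```

The job is handed in but no verdict came back: by my last measurements the arm is about 0.04 rad off the red mark, the lock is against its end stop over the arm, and the vial, pipette and rack are where they began.

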